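Dock the parts box on its presence switch and close the keeper

TASK

Slide the loose green parts box along the desk, without lifting it off, between the two rails of the docking bay until it sits squarely home against the stops and presses in the hinged lever of the presence switch. Then swing the keeper bar right across behind the box so that it cannot back out. Leave the three paint jars round the bay where they stand.

Things in the scene. Friction and masses are not known exactly. Their poses are not given: they have to be found in the camera images.
- bay: Docking bay, bright aluminium, fixed to the desk, no floor: two low parallel rails, at the back two stop blocks with a small black switch between. Origin on the desk under the centre of the home box; x points into the bay, y to the left of that, z up. Rails 26 mm high, inner faces at y = +-72 mm from x = -46 mm on, flared to +-86 mm at x = -74 mm. Stop faces at x = +54 mm, y = +-34 to +-64 mm.
- box_center (a point): Centre, half-way up (26 mm), of the loose open green parts box (0.21 kg) filled to 25 mm with small blades. Walls 4 mm; outside it measures 108 mm along its x and 136 mm along its y where it is touched, 114 by 142 mm at the rim, 52 mm high. It starts before the bay mouth with its x within 0.3 rad of the bay's x, and ends parallel to it. It slides when pushed.
- switch_lever (a joint): Hinged lever of the presence switch: steel blade 34 mm long with a white roller, on an upright hinge between the stop blocks. 0 = free, roller 11 mm proud of the stops; grows as the box presses it, to about 0.30 rad with the box against the stops; tripped above 0.20 rad. Light spring (about 0.4 N at the roller), too weak to push the box back.
- lever_roller (a point): Centre of the white roller at the end of the switch lever (10 mm diameter, 30 mm above the desk).
- keeper (a joint): Keeper, a flat steel bar on an upright pin at the right-hand side of the bay mouth (bay x = -64, y = -94 mm). 0 = closed against a stop, across behind the home box with 6 mm to spare; grows as it opens: the bar points from the pin along (-sin q, cos q) in the bay's x, y. Starts at 2.25 to 2.65 rad. Light friction (0.5 N at the knob), stays where it is left.
- keeper_knob (a point): Middle of the upright black knob on the keeper bar, 57 mm above the desk, 60 mm from the pivot; knob 14 mm diameter, from 46 to 68 mm above the desk, above the bar (8 mm thick, 24 to 36 mm above the desk).
- jar_a_center (a point): Centre (half-way up) of a paint jar with a yellow lid, teal paint, 50 mm diameter, 58 mm high. Leave alone.
- jar_b_center (a point): Centre of a tall paint jar with a yellow lid, dark green-grey paint, 52 mm diameter, 100 mm high. Leave alone.
- jar_c_center (a point): Centre of a paint jar with a white lid, dark grey paint, 53 mm diameter, 68 mm high. Leave alone.
Things that resemble listed ones, but are neither listed nor needed, are in the scene too. Leave any red look-alike of the part that bears jar_c_center alone.

How it is judged:
By the outcome, as a careful person would: the job done as asked, in the order asked, and still so for the second after the job is handed in, with the robot touching nothing.
It also fails if it takes over 54 s, if anything falls off the work surface, if the arm or the gripper's body presses on something with over 40 N, if the wrist force passes 120 N, or if a joint passes its speed limit or range.

ROBOT

A 6-joint arm with a two-finger parallel gripper is mounted at the origin on a cart in front of the work surface, level with it; the furniture and walls round the work are solid. World frame = base frame: x ahead of the robot, y to its left, z up, the work surface at z = 0. Lengths are in m, angles in rad, forces in N, time in s.
With the tool pointing down it reaches from about 0.35 to 0.925 m from the base axis. Payload 6.4 kg.
Tool frame: the origin (TCP) lies midway between the tips of the shut fingers; the grasp point (between the pads) lies manip.grip_point_offset behind it (manip.grip_point_offset is the distance from the TCP to the grasp point, in m); z points along the fingers, y is the line along which they close (so a half turn about z gives the same grasp; the last joint's range is limited). The gripper opens to 94 mm and grips with 3 to 60 N. Pads are 16 mm wide; open, the fingers measure 119 mm over their backs; the gripper's body (75 mm by 177 mm) begins 78 mm behind the grasp point.
Start: joints at [-1.282, 0.245, 1.558, -0, 1.339, -0.174], TCP at [0.29, -0.582, 0.205] pointing down, gripper open.
Joint ranges: [-3.13, 3.13], [-1.02, 2.26], [0.13, 2.54], [-0.95, 4.09], [0.21, 2.88], [-2.74, 2.74]. Speed limits (rad/s): [2.57, 2.57, 3.14, 3.14, 3.14, 3.14].

INTERFACE

Orientations are given as a unit quaternion [x, y, z, w].
In Python, from cell import manip, vision, order gives the robot as it stands. The module is installed in compiled form; this text tells all that it offers.
- The arm moves only by the tool play_rows, never from a script. Its argument "plan" is a list of rows, each a list of 6 numbers: the shift along the tool's x, y, z in m, then the turn, a rotation vector about the tool's x, y, z in rad. A call has 1 to 20 rows; each row shifts and turns the commanded pose from where the row before left it, along the tool's axes as they then stand; what a row does not reach is not made up. A row lasts 1/8 s, in which the tool goes at most 62.5 mm and 10.7 degrees, less where a joint would pass 70% of its speed; a pose out of reach is approached as far as the arm can. A call with a gripper value outside its range is refused whole. "fingers" is the closure, from 0 (fully open) to 1 (shut), set as the call begins (left out, the last holds). The fingers move at their own pace and stop on an object; "grip_force" is the grip in N (left out, the last holds). Time passes only in rows, so rows that do not move let the fingers close. It gives the time, the measured TCP pose, the force, the opening and the grip force at its end, in the units of the state.
- manip.get_obs(): the state, without advancing time (a new reading comes with each control period).
- vision.capture(name): name is "side" or "top" or "wrist"; returns a dict with "img" (480x640x3 uint8, red, green, blue), "mtx" (3x3 intrinsics, pixels), "k1" (the pictures are not rectified: a ray, as slopes to the right and down, at radius r is drawn at 1 + k1 r^2 times it, then the intrinsics apply), "R" (3x3) and "t" (3): a world point X has camera coordinates R X + t. Camera axes: x right, y down, z forward; pixel columns grow to the right and rows downward; lengths in m; the calibration is good to about 2 mm. A picture is of the moment at which its call begins. There is no depth.
- order.hand_in(): hands the job in; it is judged then, once.
The state is a dict: "t": time; "q": joint angles; "joint_vel": joint speeds; "tau": joint torques, N m; "tool_pos": TCP position; "tool_rot": TCP orientation; "wrist_force": force on the tool from outside, world axes, zero at the start; "wrist_torque": the same for the moment, N m; "width": finger opening in m; "gripper_force": force on a finger pad.
Only numpy, scipy, OpenCV 4.12 (cv2) and the standard library are available. Lean on these libraries where they do the work, as an engineer would, in place of code of your own. Each camera call takes 0.05 s, during which the arm holds its last target. There are 200 camera calls.

## Working session

There is one attempt and no reset: what is moved stays moved. The work goes in short steps, Python scripts to look and compute and a tool call to move; the robot and the scene stay as the last step left them, time stands still between calls to the robot, and variables do not carry over. Pictures are saved under pics/ and viewed, at most 10 in all, crops included, and the job is handed in when it is done.

Besides the shell and the picture viewer there is one more tool, called after "Emit:" in YAML: its name, and indented under it one key for each argument. play_rows: Moves the arm, as the interface text tells. Its arguments: {"type":"object","properties":{"plan":{"type":"array"},"fingers":{"type":"number"},"grip_force":{"type":"number"}},"required":["plan"]}

```bash
mkdir -p pics; cat > h.py <<'E'
import numpy as np, cv2
from cell import manip, vision, order
def cap(n,save=None):
    c=vision.capture(n)
    if save: cv2.imwrite('pics/'+save,c['img'][:,:,::-1])
    return c
def ray(c,u,v):
    K=c['mtx']; d=np.array([(u-K[0,2])/K[0,0],(v-K[1,2])/K[1,1]]); s=d.copy()
    for _ in range(20): s=d/(1+c['k1']*(s@s))
    R=np.array(c['R']); return -R.T@c['t'], R.T@np.array([s[0],s[1],1])
def onz(c,u,v,z):
    o,d=ray(c,u,v); return o+d*(z-o[2])/d[2]
def proj(c,X):
    p=np.array(c['R'])@X+c['t']; s=p[:2]/p[2]; s=s*(1+c['k1']*(s@s)); K=c['mtx']
    return np.array([K[0,0]*s[0]+K[0,2],K[1,1]*s[1]+K[1,2]])
E
python3 - <<'E'
from h import *
for n in ['top','side']:
    c=cap(n,n+'0.png'); print(n,-np.array(c['R']).T@c['t'],c['k1'])
o=manip.get_obs(); print(o['tool_pos'],o['tool_rot'],o['t'],manip.grip_point_offset)
E
```

```text
top [0.49376537 0.02562087 0.91307015] -0.08444845794186484
side [ 0.74788991 -0.35632671  0.87326971] -0.034301317412986684
[ 0.29002729 -0.58110227  0.20447779] [ 9.73340543e-01  2.29363132e-01 -6.96029371e-05 -8.57952729e-04] 0.1 0.0188
```

View pics/top0.png

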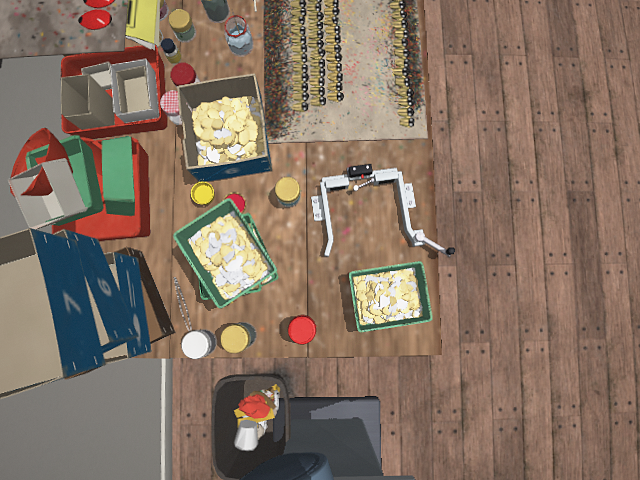

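View pics/side0.png

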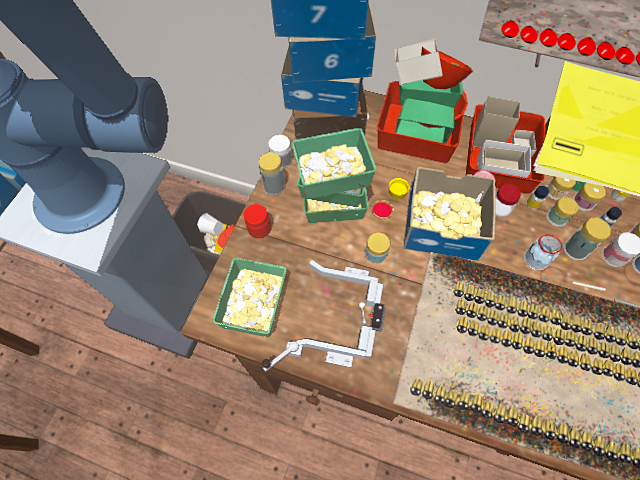

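Top view: the box is at about (389,297), the bay is above it with its switch at (360,171), and the keeper pin and knob are at (418,237) and (450,251). Jar a is at (287,190), b at (235,338) and c at (195,345). Next I zoom in on the bay and box to get corners.

```bash
python3 - <<'E'
from h import *
im=cv2.imread('pics/top0.png')[145:345,300:465]
cv2.imwrite('pics/z.png',cv2.resize(im,None,fx=3,fy=3,interpolation=cv2.INTER_CUBIC)[:600])
c=cap('top'); img=c['img']; hsv=cv2.cvtColor(img,cv2.COLOR_RGB2HSV)
m=cv2.inRange(hsv,(60,80,40),(90,255,255)); m[:,:335]=0;m[:255]=0;m[345:]=0;m[:,440:]=0
p=cv2.findNonZero(m); r=cv2.minAreaRect(p); b=cv2.boxPoints(r); print(r)
w=np.array([onz(c,*q,0.052)for q in b]); print(w, w.mean(0)); print([np.linalg.norm(w[i]-w[i-1]) for i in range(4)])
print(cv2.approxPolyDP(cv2.convexHull(p),4,True).reshape(-1,2))
E
```

```text
((389.9609680175781, 296.349853515625), (60.57748794555664, 75.02716064453125), 81.11934661865234)
[[ 0.54807878 -0.0315126   0.052     ]
 [ 0.56795005 -0.17138674  0.052     ]
 [ 0.4563391  -0.18488878  0.052     ]
 [ 0.43753386 -0.04668197  0.052     ]] [ 0.50247545 -0.10861753  0.052     ]
[np.float64(0.1115808674580001), np.float64(0.14127859962710554), np.float64(0.11242468356754813), np.float64(0.13948031623120044)]
[[431 319]
 [359 331]
 [349 273]
 [420 262]]
```

View pics/z.png

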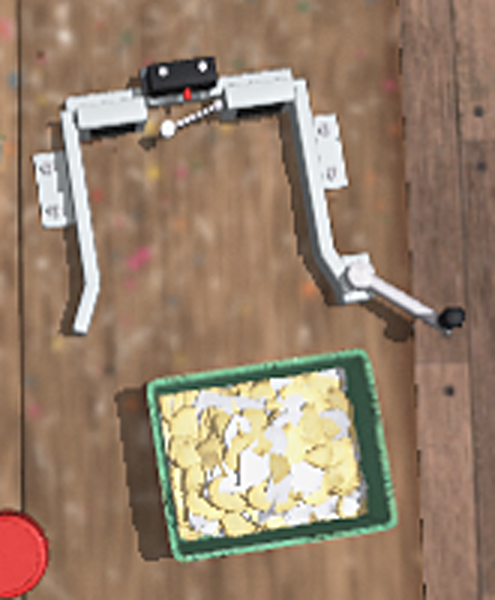

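Zoomed top view: the box and bay are nearly parallel, both at yaw of about +0.15. The inner rail edges at the flare start are about (98,275) and (320,248) in the zoom, the pin is at (358,273) and the knob top at (452,318). I cross-check with a side zoom.

```bash
python3 - <<'E'
from h import *
c=cap('top'); s=cap('side','s1.png'); 
im=cv2.imread('pics/s1.png')[250:380,200:400]
cv2.imwrite('pics/z2.png',cv2.resize(im,None,fx=4,fy=4,interpolation=cv2.INTER_CUBIC))
Z=lambda u,v,z:onz(c,300+u/3,145+v/3,z)
g=cv2.cvtColor(c['img'],cv2.COLOR_RGB2GRAY)
for r in (190,200,210,220): 
    print(r,'L',g[r,318:338],'R',g[r,396:420])
for n,a in dict(pin=(358,273,.040),knob=(452,318,.068),roller=(168,128,.035),Lfl=(98,275,.026),Rfl=(320,248,.026)).items(): print(n,Z(*a).round(4))
E
```

```text
190 L [ 84  78  67 175 235 233 233 247 118  84  97  94  47  39  35  52  65  61
  60  59] R [ 82  86  83  92 185 245 236 232 229 227 237 217 200 222 239 236 214 121
 119 125 130 134 137 130]
200 L [140 128 135 133  79 228 235 233 244 181 121 118 118 116 117 115 109 110
 113 123] R [ 77  83  78  84  84  94 215 240 235 233 232 235 233 223 222 215 236 241
 245 104 117 120 121 120]
210 L [231 236 246 156 127  99 187 233 235 236 245 132 108 114 114 112 111 113
 117 127] R [135  71  80  77  74  91  80 113 244 238 238 244 144 118 122 126 127 121
 117 113 104 102 105 110]
220 L [185 191 168 128  82  73  66  85 236 237 236 247 170 122 132 138 138 132
 131 138] R [126 135  64  74  69  69  76  86  85 167 248 237 238 245  77 108 114 113
 113 114 113 112 116 116]
pin [ 0.6164 -0.1702  0.04  ]
knob [ 0.5838 -0.2215  0.068 ]
roller [ 0.7136 -0.0511  0.035 ]
Lfl [ 0.619  -0.0044  0.026 ]
Rfl [ 0.6351 -0.1491  0.026 ]
```

View pics/z2.png

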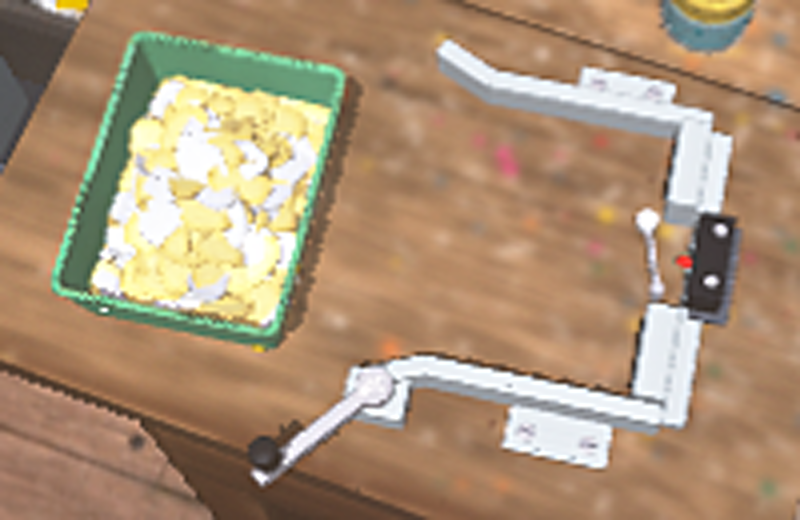

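Side zoom: the left rail flare is at (440,50), the roller at (647,218), the pin at (375,385) and the knob at (265,453). The box is clear of everything. I fit the rails for the bay pose and plan the push.

```bash
cat >> h.py <<'E'
YAW=C=None
def rot(a): return np.array([[np.cos(a),-np.sin(a)],[np.sin(a),np.cos(a)]])
def state():
    o=manip.get_obs(); x,y,z,w=o['tool_rot']; return o,np.array(o['tool_pos']),2*np.arctan2(y,x)
def delta(p,yaw):
    """tool-frame shift (before turning) and turn to get TCP to p (xyz) with tool-x yaw"""
    o,t,a=state(); d=np.array(p)-t; l=rot(-a)@d[:2]
    return np.round([l[0],-l[1],-d[2],a-yaw],4)
E
python3 - <<'E'
from h import *
c=cap('top'); s=cap('side')
L=np.array([onz(c,u,r+.5,.026)[:2] for u,r in((326.2,190),(327.9,200),(329.4,210),(330.9,220))])
R=np.array([onz(c,u,r+.5,.026)[:2] for u,r in((400.3,190),(402,200),(403.9,210),(405.3,220))])
y=[np.polyfit(P[:,0],P[:,1],1) for P in(L,R)]; a=np.arctan([q[0] for q in y]); print('yaws',a)
# triangulate pin, knob, roller
def tri(p,q):
    o1,d1=ray(c,*p);o2,d2=ray(s,*q); t=np.linalg.lstsq(np.array([d1,-d2]).T,o2-o1,rcond=None)[0]
    A,B=o1+t[0]*d1,o2+t[1]*d2; return ((A+B)/2).round(4),np.linalg.norm(A-B).round(4)
T=lambda u,v:(300+u/3,145+v/3); S=lambda u,v:(200+u/4,250+v/4)
print('pin',tri(T(358,273),S(375,385)),'knob',tri(T(452,318),S(265,450)),'roller',tri(T(168,128),S(647,218)))
yaw=a.mean(); X=.667; m=np.mean([np.polyval(q,X) for q in y]); print('centreline y at x=.667',m,'sep',(np.polyval(y[0],X)-np.polyval(y[1],X))*np.cos(yaw))
print('redjar',onz(c,302,330,.06))
g=rot(yaw)@np.array([-.265,-.0147])+[X,m]; print(yaw,g,delta([*g,.2],yaw))
E
```

```text
yaws [0.13691315 0.12883259]
pin (array([ 0.617 , -0.1736,  0.0281]), np.float64(0.0027)) knob (array([ 0.5845, -0.2248,  0.0574]), np.float64(0.0008)) roller (array([ 0.7138, -0.052 ,  0.0308]), np.float64(0.0018))
centreline y at x=.667 -0.07208691148498539 sep 0.14417495795484409
redjar [0.44313876 0.05526443 0.06      ]
0.1328728696095775 [ 0.40628336 -0.12176513] [ 0.3092 -0.3595  0.0052  0.3299]
```

Emit:
play_rows:
  plan:
    - [0.031,-0.036,0,0,0,0]
    - [0.031,-0.036,0,0,0,0]
    - [0.031,-0.036,0,0,0,0]
    - [0.031,-0.036,0,0,0,0]
    - [0.031,-0.036,0,0,0,0]
    - [0.031,-0.036,0,0,0,0]
    - [0.031,-0.036,0,0,0,0]
    - [0.031,-0.036,0,0,0,0]
    - [0.031,-0.036,0,0,0,0]
    - [0.03,-0.0355,0,0,0,0]
    - [0,0,0,0,0,0.11]
    - [0,0,0,0,0,0.11]
    - [0,0,0,0,0,0.11]
    - [0,0,0.04,0,0,0]
    - [0,0,0.04,0,0,0]
    - [0,0,0,0,0,0]
  fingers: 0

```text
t: 2.35
tool_pos: [0.4041, -0.1206, 0.1229]
tool_rot: [0.998, 0.066, -0.003, -0.002]
wrist_force: [0.4, -0.4, 0.7]
width: 0.0941
gripper_force: 0.0
```

```bash
python3 - <<'E'
from h import *
o,t,a=state(); print(t,a,o['t'],o['wrist_force'],o['width'],delta([.406,-.122,.025],.133))
E
```

```text
[ 0.40406035 -0.12063899  0.12290637] 0.13282534940330354 2.35 [ 0.39460305 -0.43441194  0.7136748 ] 0.09414584684353336 [ 0.0017  0.0016  0.0979 -0.0002]
```

Emit:
play_rows:
  plan:
    - [0,0,0.03,0,0,0]
    - [0,0,0.03,0,0,0]
    - [0,0,0.03,0,0,0]
    - [0,0,0.008,0,0,0]
    - [0.01,0.0015,0,0,0,0]
    - [0.01,0,0,0,0,0]
    - [0.01,0,0,0,0,0]
    - [0.006,0,0,0,0,0]
    - [0.009,-0.001,0,0,0,0]
    - [0.009,-0.0022,0,0,0,0]
    - [0.009,-0.0022,0,0,0,0]
    - [0.009,-0.0022,0,0,0,0]
    - [0.009,-0.0022,0,0,0,0]
    - [0.009,-0.0022,0,0,0,0]
    - [0,0,0,0,0,0]

```text
t: 4.22
tool_pos: [0.4951, -0.0993, 0.0275]
tool_rot: [0.998, 0.067, 0.001, -0.0]
wrist_force: [-0.6, -0.3, -0.4]
width: 0.0941
gripper_force: 0.0
```

```bash
cat >> h.py <<'E'
YAW,C=.133,np.array([.667,-.072])
def bay(p): return (rot(-YAW)@(np.array(p[:2])-C)).round(4)
E
python3 - <<'E'
from h import *
o,t,a=state(); print('tcp bay',bay(t),t[2],a-YAW,o['wrist_force'].round(1) if hasattr(o['wrist_force'],'round') else o['wrist_force'])
c=cap('top','t2.png'); cap('side','s2.png')
a=cv2.imread('pics/t2.png')[130:350,280:480];b=cv2.imread('pics/s2.png')[220:440,180:400]
cv2.imwrite('pics/z3.png',np.hstack([cv2.resize(a,(400,440)),cv2.resize(b,(400,440))]))
E
```

```text
tcp bay [-0.174  -0.0042] 0.027472696059638663 0.0001946721731408141 [-0.6 -0.3 -0.4]
```

View pics/z3.png

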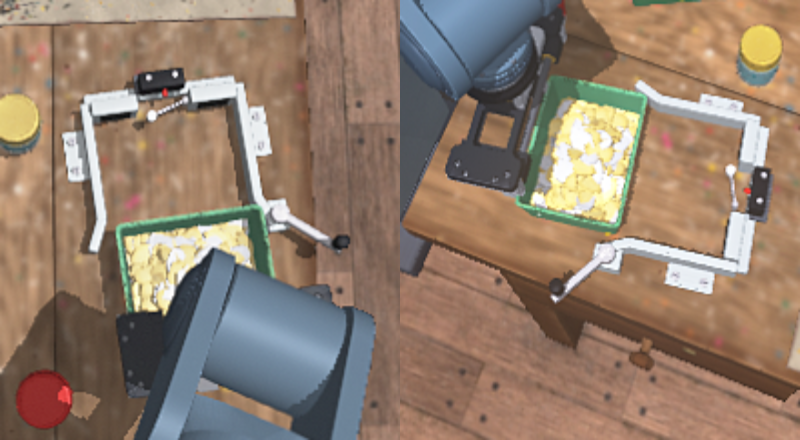

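The box front rim corners are at about (118,228) and (268,207) in the crop and it is moving squarely. I check its lateral offset.

```bash
python3 - <<'E'
from h import *
c=cap('top'); P=[bay(onz(c,280+u/2,130+v/2,.052)) for u,v in((118,227),(268,206))]
print(P,np.mean(P,0),'rel yaw',np.arctan2(-(P[0]-P[1])[0],(P[0]-P[1])[1]))
E
```

```text
[array([-0.0567,  0.0648]), array([-0.0574, -0.0786])] [-0.05705 -0.0069 ] rel yaw -0.004881411716055932
```

Emit:
play_rows:
  plan:
    - [0.008,-0.0014,0,0,0,0]
    - [0.008,-0.0014,0,0,0,0]
    - [0.008,-0.0014,0,0,0,0]
    - [0.008,-0.0014,0,0,0,0]
    - [0.008,-0.0012,0,0,0,0]
    - [0.009,0,0,0,0,0]
    - [0.009,0,0,0,0,0]
    - [0.009,0,0,0,0,0]
    - [0.009,0,0,0,0,0]
    - [0.009,0,0,0,0,0]
    - [0,0,0,0,0,0]

```text
t: 5.75
tool_pos: [0.5785, -0.0818, 0.0279]
tool_rot: [0.998, 0.066, 0.001, 0.0]
wrist_force: [1.1, -0.2, -0.1]
width: 0.094
gripper_force: 0.0
```

```bash
python3 - <<'E'
from h import *
o,t,a=state(); print('tcp bay',bay(t),t[2],a-YAW)
c=cap('top','t3.png'); cap('side','s3.png')
a=cv2.imread('pics/t3.png')[130:350,280:480];b=cv2.imread('pics/s3.png')[220:440,180:400]
cv2.imwrite('pics/z4.png',np.hstack([cv2.resize(a,(400,440)),cv2.resize(b,(400,440))]))
E
```

```text
tcp bay [-0.089  0.002] 0.0278731191755757 1.3464451028233348e-05
```

View pics/z4.png

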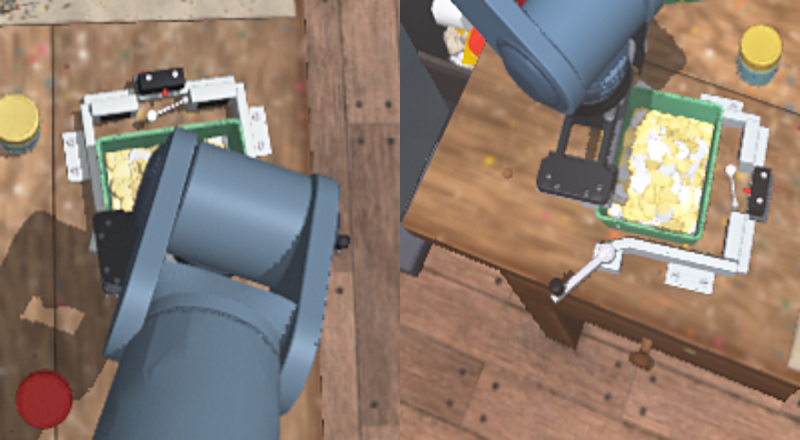

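The box is between the rails and square, with its front rim at (98,140)–(243,121). I press it home gently.

Emit:
play_rows:
  plan:
    - [0.005,0,0,0,0,0]
    - [0.005,0,0,0,0,0]
    - [0.005,0,0,0,0,0]
    - [0.004,0,0,0,0,0]
    - [0.003,0,0,0,0,0]
    - [0,0,0,0,0,0]

```text
t: 6.6
tool_pos: [0.5997, -0.0787, 0.0275]
tool_rot: [0.998, 0.066, 0.001, 0.0]
wrist_force: [-1.7, -0.8, 1.0]
width: 0.094
gripper_force: 0.6
```

Emit:
play_rows:
  plan:
    - [0.002,0,0,0,0,0]
    - [0.002,0,0,0,0,0]
    - [0,0,0,0,0,0]

```text
t: 6.98
tool_pos: [0.6034, -0.0781, 0.0274]
tool_rot: [0.998, 0.066, 0.0, -0.0]
wrist_force: [-2.4, 0.1, 0.9]
width: 0.0937
gripper_force: 1.0
```

Emit:
play_rows:
  plan:
    - [0.002,0,0,0,0,0]
    - [0.002,0,0,0,0,0]
    - [0,0,0,0,0,0]

```text
t: 7.35
tool_pos: [0.6056, -0.0778, 0.0274]
tool_rot: [0.998, 0.066, -0.002, -0.0]
wrist_force: [-8.9, -0.9, 6.5]
width: 0.0937
gripper_force: 4.8
```

Contact with the stops is starting; I press a little more, then look.

Emit:
play_rows:
  plan:
    - [0.002,0,0,0,0,0]
    - [0.001,0,0,0,0,0]
    - [0,0,0,0,0,0]

```text
t: 7.72
tool_pos: [0.6056, -0.0778, 0.0274]
tool_rot: [0.998, 0.067, -0.006, -0.0]
wrist_force: [-21.4, -2.3, 16.0]
width: 0.0941
gripper_force: 10.9
```

```bash
python3 - <<'E'
from h import *
o,t,a=state(); print('tcp bay',bay(t),t[2],a-YAW)
c=cap('top','t4.png'); cap('side','s4.png')
a=cv2.imread('pics/t4.png')[155:255,300:400];b=cv2.imread('pics/s4.png')[250:370,280:400]
cv2.imwrite('pics/z5.png',np.hstack([cv2.resize(a,(400,400)),cv2.resize(b,(400,400))]))
E
```

```text
tcp bay [-0.0616  0.0024] 0.02738758272621689 0.00014994964687245482
```

View pics/z5.png

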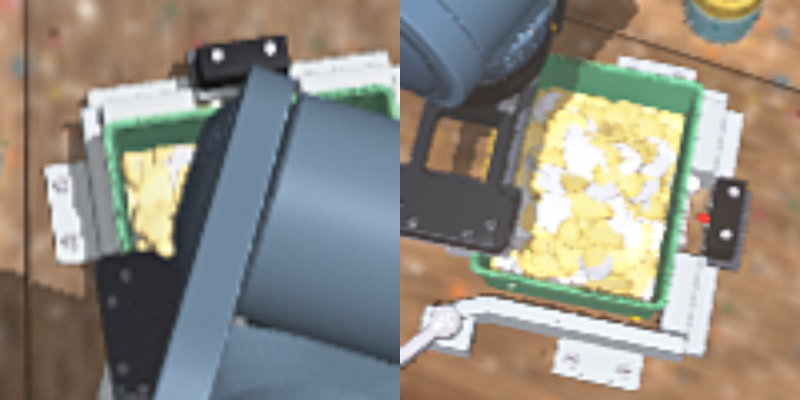

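The front rim is flush against the stop blocks and the lever is pressed in behind it. I retract and raise the arm.

Emit:
play_rows:
  plan:
    - [-0.01,0,0,0,0,0]
    - [-0.02,0,0,0,0,0]
    - [-0.02,0,0,0,0,0]
    - [0,0,-0.04,0,0,0]
    - [0,0,-0.05,0,0,0]
    - [0,0.03,0,0,0,0]
    - [0,0.04,0,0,0,0]
    - [0,0.04,0,0,0,0]
    - [0,0.03,0,0,0,0]
    - [0,0,0,0,0,0]
  fingers: 0.4

```text
t: 9.07
tool_pos: [0.5798, -0.2245, 0.1176]
tool_rot: [0.998, 0.065, 0.001, 0.0]
wrist_force: [0.1, -0.3, -0.2]
width: 0.0563
gripper_force: 0.0
```

```bash
python3 - <<'E'
from h import *
o,t,a=state(); print('tcp bay',bay(t),t[2],a-YAW,delta([.584,-.224,.044],YAW),o['width'])
c=cap('top','t5.png'); s=cap('side','s5.png')
for cc in (c,s):
    print([proj(cc,np.array([*(rot(YAW)@np.array([-.1024,-.1396])+C),z])).round() for z in(.057,)])
a=cv2.imread('pics/t5.png')[150:275,300:475];b=cv2.imread('pics/s5.png')[250:375,225:400]
cv2.imwrite('pics/z6.png',np.hstack([cv2.resize(a,(400,286)),cv2.resize(b,(400,286))]))
E
```

```text
tcp bay [-0.1067 -0.1396] 0.1176391792537389 -0.0028745754074085694 [ 0.0043  0.      0.0736 -0.0029] 0.05629553466047935
[array([450., 251.])]
[array([266., 362.])]
```

View pics/z6.png

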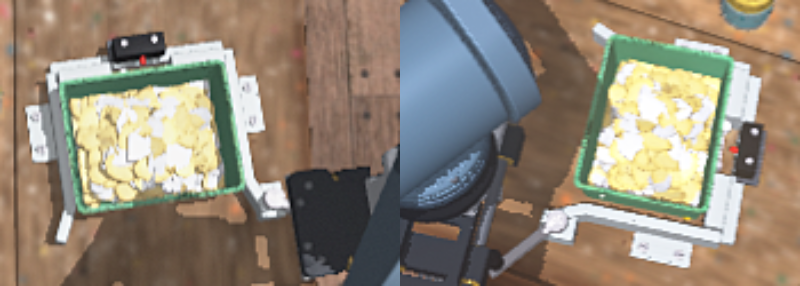

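The box stays home and square, with the gripper directly above the knob at (490,262) in the right half. I lower and grip it lightly.

Emit:
play_rows:
  plan:
    - [0.004,0,0.025,0,0,0]
    - [0,0,0.025,0,0,0]
    - [0,0,0.023,0,0,0]
    - [0,0,0,0,0,0]

```text
t: 9.68
tool_pos: [0.5816, -0.2199, 0.0424]
tool_rot: [0.998, 0.067, -0.002, -0.001]
wrist_force: [-0.8, 0.4, 1.3]
width: 0.0562
gripper_force: 0.0
```

Emit:
play_rows:
  plan:
    - [0,0,0,0,0,0]
    - [0,0,0,0,0,0]
    - [0,0,0,0,0,0]
    - [0,0,0,0,0,0]
  fingers: 1
  grip_force: 6

```text
t: 10.18
tool_pos: [0.5833, -0.2223, 0.045]
tool_rot: [0.998, 0.066, 0.0, 0.0]
wrist_force: [-0.9, -0.1, -0.8]
width: 0.0199
gripper_force: 0.0
```

```bash
python3 - <<'E'
from h import *
o,t,a=state(); b=bay(t); print('tcp bay',b,t[2],o['width'],o['wrist_force'])
q=np.linspace(2.442,.4,15); P=np.array([-.064,-.094])+.06*np.c_[-np.sin(q),np.cos(q)]
print(P[0],(np.diff(P,axis=0)*[1,-1]).round(4).tolist())
E
```

```text
tcp bay [-0.1029 -0.1379] 0.04495215210111324 0.01988522548343718 [-0.87509261 -0.12071081 -0.81891146]
[-0.10263436 -0.13990627] [[-0.0063, -0.0061], [-0.0053, -0.0069], [-0.0042, -0.0076], [-0.0031, -0.0082], [-0.0019, -0.0085], [-0.0006, -0.0087], [0.0007, -0.0087], [0.0019, -0.0085], [0.0032, -0.0082], [0.0043, -0.0076], [0.0054, -0.0069], [0.0063, -0.0061], [0.0071, -0.0051], [0.0078, -0.004]]
```

Still closing, so I wait two rows.

Emit:
play_rows:
  plan:
    - [0,0,0,0,0,0]
    - [0,0,0,0,0,0]

```text
t: 10.42
tool_pos: [0.5825, -0.2245, 0.0449]
tool_rot: [0.998, 0.066, -0.001, 0.002]
wrist_force: [-3.6, -6.5, 1.2]
width: 0.014
gripper_force: 6.0
```

Gripped at 14 mm, the knob diameter. I swing it along the arc.

Emit:
play_rows:
  plan:
    - [-0.0063,-0.0061,0,0,0,0]
    - [-0.0053,-0.0069,0,0,0,0]
    - [-0.0042,-0.0076,0,0,0,0]
    - [-0.0031,-0.0082,0,0,0,0]
    - [-0.0019,-0.0085,0,0,0,0]
    - [-0.0006,-0.0087,0,0,0,0]
    - [0.0007,-0.0087,0,0,0,0]

```text
t: 11.3
tool_pos: [0.5553, -0.17, 0.0445]
tool_rot: [0.998, 0.066, 0.0, -0.0]
wrist_force: [-1.7, -1.9, 0.7]
width: 0.014
gripper_force: 6.0
```

Emit:
play_rows:
  plan:
    - [0.0019,-0.0085,0,0,0,0]
    - [0.0032,-0.0082,0,0,0,0]
    - [0.0043,-0.0076,0,0,0,0]
    - [0.0054,-0.0069,0,0,0,0]
    - [0.0063,-0.0061,0,0,0,0]
    - [0.0071,-0.0051,0,0,0,0]
    - [0.0078,-0.004,0,0,0,0]
    - [0,0,0,0,0,0]

```text
t: 12.3
tool_pos: [0.5858, -0.1199, 0.0445]
tool_rot: [0.998, 0.067, 0.001, 0.0]
wrist_force: [3.0, -2.6, -2.2]
width: 0.0136
gripper_force: 6.0
```

```bash
python3 - <<'E'
from h import *
o,t,a=state(); b=bay(t); print('tcp bay',b,t[2],a-YAW,o['width'],o['wrist_force'], np.hypot(*(b-[-.064,-.094])))
E
```

```text
tcp bay [-0.0868 -0.0367] 0.044473894462638205 0.00033074170819494264 0.013607755777676263 [ 2.95376091 -2.62782374 -2.19408765] 0.061669522456396564
```

Keeper is at about 0.4 rad. I release, rise, step behind the knob with the fingers shut, and lower again.

Emit:
play_rows:
  plan:
    - [0,0,0,0,0,0]
    - [0,0,0,0,0,0]
    - [0,0,0,0,0,0]
    - [0,0,0,0,0,0]
    - [0,0,-0.02,0,0,0]
    - [0,0,-0.025,0,0,0]
    - [0,0,0,0,0,0]
  fingers: 0.6

```text
t: 13.18
tool_pos: [0.587, -0.1208, 0.093]
tool_rot: [0.998, 0.066, 0.003, 0.001]
wrist_force: [0.1, -0.3, 0.0]
width: 0.0378
gripper_force: 0.0
```

Emit:
play_rows:
  plan:
    - [-0.02,0,0,0,0,0]
    - [-0.02,0,0,0,0,0]
    - [0,0,0,0,0,0]
    - [0,0,0,0,0,0]
    - [0,0,0,0,0,0]
    - [0,0,0.02,0,0,0]
    - [0,0,0.024,0,0,0]
    - [0,0,0,0,0,0]
  fingers: 1

```text
t: 14.18
tool_pos: [0.544, -0.1245, 0.0436]
tool_rot: [0.998, 0.066, -0.002, -0.001]
wrist_force: [0.2, -0.6, 0.5]
width: 0.0006
gripper_force: 0.0
```

Emit:
play_rows:
  plan:
    - [0.01,0,0,0,0,0]
    - [0.01,0,0,0,0,0]
    - [0.006,0,0,0,0,0]
    - [0.006,0,0,0,0,0]
    - [0.004,0,0,0,0,0]
    - [0.004,0,0,0,0,0]
    - [0.003,0,0,0,0,0]
    - [0,0,0,0,0,0]

```text
t: 15.18
tool_pos: [0.5881, -0.1197, 0.0455]
tool_rot: [0.998, 0.066, 0.0, 0.0]
wrist_force: [-0.2, -0.1, -0.2]
width: 0.0006
gripper_force: 0.0
```

Emit:
play_rows:
  plan:
    - [0.002,0,0,0,0,0]
    - [0,0,0,0,0,0]

```text
t: 15.42
tool_pos: [0.5899, -0.1194, 0.0455]
tool_rot: [0.998, 0.066, 0.0, 0.0]
wrist_force: [-0.2, 0.0, -0.2]
width: 0.0006
gripper_force: 0.0
```

```bash
python3 - <<'E'
from h import *
o,t,a=state(); b=bay(t); print('tcp bay',b,t[2],o['width'],o['wrist_force'])
E
```

```text
tcp bay [-0.0827 -0.0367] 0.045527910940600574 0.0005527135278915037 [-0.17058096  0.03353115 -0.15967654]
```

Emit:
play_rows:
  plan:
    - [0.002,0,0,0,0,0]
    - [0.002,0,0,0,0,0]
    - [0,0,0,0,0,0]

```text
t: 15.8
tool_pos: [0.5932, -0.1187, 0.0454]
tool_rot: [0.998, 0.066, -0.001, -0.0]
wrist_force: [-3.0, -0.7, 3.6]
width: 0.0006
gripper_force: 1.9
```

```bash
python3 - <<'E'
from h import *
o,t,a=state(); b=bay(t); print('tcp bay',b,t[2],o['wrist_force'])
cap('wrist','w7.png'); s=cap('side','s7.png'); 
b=cv2.imread('pics/s7.png')[250:380,240:400]
cv2.imwrite('pics/z7.png',np.hstack([cv2.resize(b,(400,325)),cv2.resize(cv2.imread('pics/w7.png'),(400,325))]))
E
```

```text
tcp bay [-0.0794 -0.0365] 0.04536282955754866 [-3.02583221 -0.65475224  3.572743  ]
```

View pics/z7.png

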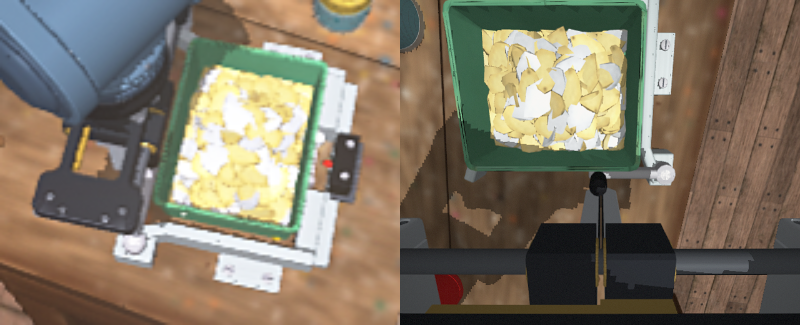

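In the wrist view the bar lies across behind the box, with the knob at (598,183). TCP x is −79 mm, as predicted for the closed position. One more small press confirms the stop, then I back off and move clear.

Emit:
play_rows:
  plan:
    - [0.002,0,0,0,0,0]
    - [0,0,0,0,0,0]

```text
t: 16.15
tool_pos: [0.5935, -0.1186, 0.0452]
tool_rot: [0.998, 0.067, -0.003, -0.0]
wrist_force: [-10.6, -1.1, 7.8]
width: 0.0008
gripper_force: 5.4
```

Emit:
play_rows:
  plan:
    - [-0.01,0,0,0,0,0]
    - [-0.03,0,0,0,0,0]
    - [0,0,-0.04,0,0,0]
    - [0,0,-0.05,0,0,0]
    - [0,0,-0.05,0,0,0]
    - [0,0.05,0,0,0,0]
    - [0,0.05,0,0,0,0]
    - [0,0.05,0,0,0,0]
    - [0,0.05,0,0,0,0]
    - [0,0.05,0,0,0,0]
    - [0,0.05,0,0,0,0]
    - [0,0,0,0,0,0]
    - [0,0,0,0,0,0]

```text
t: 17.77
tool_pos: [0.5958, -0.4207, 0.1852]
tool_rot: [0.998, 0.066, 0.0, -0.0]
wrist_force: [-0.5, 0.1, 0.3]
width: 0.0002
gripper_force: 0.0
```

```bash
python3 - <<'E'
from h import *
c=cap('top','t8.png'); cap('side','s8.png'); img=c['img']
hsv=cv2.cvtColor(img,cv2.COLOR_RGB2HSV)
m=cv2.inRange(hsv,(60,80,40),(90,255,255)); m[:,:310]=0;m[:150]=0;m[275:]=0;m[:,440:]=0
w=np.array([bay(onz(c,*q,.052)) for q in cv2.boxPoints(cv2.minAreaRect(cv2.findNonZero(m)))]); print(w,w.mean(0))
a=cv2.imread('pics/t8.png')[150:275,300:475];b=cv2.imread('pics/s8.png')[250:375,225:400]
cv2.imwrite('pics/z8.png',np.hstack([cv2.resize(a,(400,286)),cv2.resize(b,(400,286))]))
E
```

```text
[[ 0.0572  0.0738]
 [ 0.0573 -0.069 ]
 [-0.0555 -0.0654]
 [-0.0549  0.075 ]] [0.001025 0.0036  ]
```

View pics/z8.png

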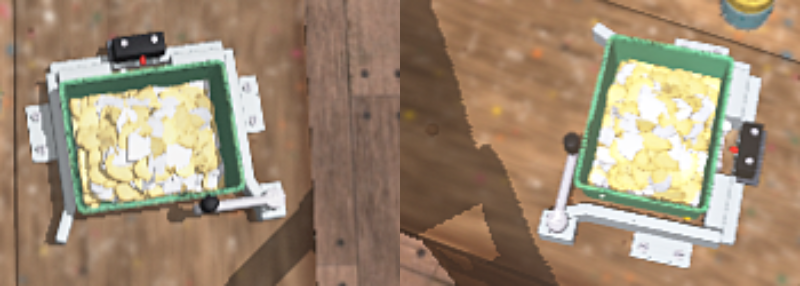

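The box is home and square, with its centre at about (1, 4) mm and its front edge at x = +57 mm. The keeper lies straight across behind it, with the knob at (209,204), and the arm is clear.

```bash
python3 -c "
from cell import order; print(order.hand_in())"
```

```text
the job is handed in; nothing more can be done
None
```

I slid the box home square against the stops and swung the keeper shut behind it, never touching the jars, and handed the job in at about 18 s; the switch lever's angle wasn't measured, so I take it as pressed from the box's position.

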